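# Reset the tripped channel of the bench supply

### The job

One of the bench supply's three channels has tripped: its breaker lever stands upright, midway between off (towards you) and on (away from you). Wind that channel's dial down to zero first, then reset its breaker by pushing the lever fully off and from there fully on, and only then bring the dial back up to the setting it had at the start. Leave the levers and dials of the other two channels, one running and one switched off on purpose, exactly as they are.

Things in the scene. Friction and masses are not known exactly. Their poses are not given: they have to be found in the camera images.
- module_a: one of three identical modules, 80 mm apart in any order, on a low steel case 172x262 mm. Aluminium plate 150x78.5x3 mm; origin: centre of its underside, 55 mm over the counter; x away from the robot, y left. White breaker 60x52 mm at x=-41, face 25 mm up; dial on a vertical axis at x=+28, y=0; sockets 11 mm high at x=+66
- lever_a (a joint): toggle of module_a's breaker, rad: 0 fully off (leans 0.5 rad to the robot), 0.5 upright, midway, 1.0 fully on (leans 0.5 rad away). Pivot along module y at x=-41, z=21 mm over the module's origin; lever 32 mm wide (y), 9 mm thick, reaches 35 mm from the pivot; stays where it is left
- lever_a_tip (a point): end of module_a's toggle lever, 35 mm from its pivot
- dial_a (a joint): dial of module_a, rad, grows clockwise from above: 0 zero stop, 4.71 full; 11 marks, 0 to 10, 0.471 rad apart, long at 0, 5, 10. At 0 the pointer looks along module (-x,+y), at mark 5 along +x. Grip bar 44 mm long (along the pointer), 11 mm wide, 10 to 29 mm over the module's origin, on a round skirt of 43 mm
- dial_a_pointer (a point): pointer end (white line) of module_a's dial bar, 22 mm from the dial's axis, 29 mm over the module's origin
- module_b: another module, the same as module_a in every size
- lever_b (a joint): toggle of module_b's breaker, rad: 0 fully off (leans 0.5 rad to the robot), 0.5 upright, midway, 1.0 fully on (leans 0.5 rad away)
- lever_b_tip (a point): end of module_b's toggle lever, 35 mm from its pivot
- dial_b (a joint): dial of module_b, rad, grows clockwise from above: 0 zero stop, 4.71 full
- dial_b_pointer (a point): pointer end (white line) of module_b's dial bar, 22 mm from the dial's axis, 29 mm over the module's origin
- module_c: another module, the same as module_a in every size
- lever_c (a joint): toggle of module_c's breaker, rad: 0 fully off (leans 0.5 rad to the robot), 0.5 upright, midway, 1.0 fully on (leans 0.5 rad away)
- lever_c_tip (a point): end of module_c's toggle lever, 35 mm from its pivot
- dial_c (a joint): dial of module_c, rad, grows clockwise from above: 0 zero stop, 4.71 full
- dial_c_pointer (a point): pointer end (white line) of module_c's dial bar, 22 mm from the dial's axis, 29 mm over the module's origin

How it is judged:
On the way, in this order (a step that is already met when the one before it is completed fails the run):
1. a channel's dial is at zero while its lever stands midway (((value of joint dial_a below 0.15 rad and value of joint lever_a between 0.2 and 0.8 rad) or (value of joint dial_b below 0.15 rad and value of joint lever_b between 0.2 and 0.8 rad) or (value of joint dial_c below 0.15 rad and value of joint lever_c between 0.2 and 0.8 rad))), for 0.2 s.
2. the tripped channel's lever is fully off, its dial still at zero (((value of joint dial_a below 0.15 rad and value of joint lever_a below 0.12 rad and distance of lever_a_tip from where it was at the start of the episode above 0.009 m) or (value of joint dial_b below 0.15 rad and value of joint lever_b below 0.12 rad and distance of lever_b_tip from where it was at the start of the episode above 0.009 m) or (value of joint dial_c below 0.15 rad and value of joint lever_c below 0.12 rad and distance of lever_c_tip from where it was at the start of the episode above 0.009 m))), for 0.1 s.
3. that lever is fully on, its dial still at zero (((value of joint dial_a below 0.15 rad and value of joint lever_a above 0.88 rad and distance of lever_a_tip from where it was at the start of the episode above 0.009 m) or (value of joint dial_b below 0.15 rad and value of joint lever_b above 0.88 rad and distance of lever_b_tip from where it was at the start of the episode above 0.009 m) or (value of joint dial_c below 0.15 rad and value of joint lever_c above 0.88 rad and distance of lever_c_tip from where it was at the start of the episode above 0.009 m))), for 0.2 s.
At the end, for the whole second after the job is handed in: The channel that had tripped has its lever fully on (over 0.88 rad) and its dial where it stood at the start (pointer end within 3.5 mm, a third of a division); the levers and dials of the other two are as they were (within 6 mm at their ends) (((value of joint lever_a above 0.88 rad and distance of lever_a_tip from where it was at the start of the episode between 0.009 and 0.024 m and distance of dial_a_pointer from where it was at the start of the episode below 0.0035 m) or (value of joint lever_b above 0.88 rad and distance of lever_b_tip from where it was at the start of the episode between 0.009 and 0.024 m and distance of dial_b_pointer from where it was at the start of the episode below 0.0035 m) or (value of joint lever_c above 0.88 rad and distance of lever_c_tip from where it was at the start of the episode between 0.009 and 0.024 m and distance of dial_c_pointer from where it was at the start of the episode below 0.0035 m)) and ((value of joint lever_a above 0.88 rad and distance of lever_a_tip from where it was at the start of the episode between 0.009 and 0.024 m and distance of dial_a_pointer from where it was at the start of the episode below 0.0035 m) or distance of each of lever_a_tip, dial_a_pointer from where it was at the start of the episode below 0.006 m) and ((value of joint lever_b above 0.88 rad and distance of lever_b_tip from where it was at the start of the episode between 0.009 and 0.024 m and distance of dial_b_pointer from where it was at the start of the episode below 0.0035 m) or distance of each of lever_b_tip, dial_b_pointer from where it was at the start of the episode below 0.006 m) and ((value of joint lever_c above 0.88 rad and distance of lever_c_tip from where it was at the start of the episode between 0.009 and 0.024 m and distance of dial_c_pointer from where it was at the start of the episode below 0.0035 m) or distance of each of lever_c_tip, dial_c_pointer from where it was at the start of the episode below 0.006 m)); the robot touches nothing.
It fails at once if a channel that was running is switched off, or one that was off is switched on (distance of any of lever_a_tip, lever_b_tip, lever_c_tip from where it was at the start of the episode above 0.024 m).
It also fails if it takes over 66 s, if anything falls off the work surface, if the arm or the gripper's body presses on something with over 40 N, if the wrist force passes 120 N, or if a joint passes its speed limit or range.

### The arm

A 6-joint arm with a two-finger parallel gripper is mounted at the origin on a cart in front of the work surface, level with it; the furniture and walls round the work are solid. World frame = base frame: x ahead of the robot, y to its left, z up, the work surface at z = 0. Lengths are in m, angles in rad, forces in N, time in s.
With the tool pointing down it reaches from about 0.3 to 0.775 m from the base axis. Payload 14.6 kg.
Tool frame: the origin (TCP) lies between the finger pads; the fingertips stand 11 mm ahead of it and the grasp point (between the pads) lies 8 mm behind it (ctrl.nose_length is the distance from the TCP to the fingertips, in m); z points along the fingers, x is the direction in which the jaws open and shut, and the axes are right-handed (so a half turn about z gives the same grasp; the last joint's range is limited). The gripper opens to 94 mm and grips with 3 to 60 N. Pads are 16 mm wide; open, the fingers measure 119 mm over their backs; the gripper's body (75 mm by 177 mm) begins 78 mm behind the grasp point.
Start: joints at [-1.236, 0.3, 1.521, -0, 1.321, -0.067], TCP at [0.215, -0.506, 0.216] pointing down, gripper open.
Joint ranges: [-3.03, 3.03], [-0.79, 2.21], [0.23, 2.52], [-1.04, 4.18], [0, 3.07], [-2.55, 2.55]. Speed limits (rad/s): [2.22, 2.22, 2.57, 3.14, 3.14, 3.14].

### API

Orientations are given as [roll, pitch, yaw] about the fixed x, y, z axes, in that order (R = Rz(yaw) Ry(pitch) Rx(roll)).
In Python, from station import ctrl gives the robot as it stands.
- The arm moves only by the tool jog_arm, never from a script. Its argument "increments" is a list of rows, each an object with "delta_pos": the shift along the world's x, y, z in units of 0.25 m (1.0 is 0.25 m), a list of three; "dr": the turn, a rotation vector about the world's x, y, z in units of 0.5 rad (1.0 is 0.5 rad), a list of three. A call has 1 to 20 rows; each row is the pose to reach, as a shift and turn from the pose commanded when the call began; what a row does not reach only later rows make up. A row lasts 1/10 s, in which the tool goes at most 50 mm and 8.59 degrees, less where a joint would pass 70% of its speed; a pose out of reach is approached as far as the arm can. A call with a number of a shift or a turn outside -1 to 1 is refused whole. A call with a gripper value outside its range is refused whole. "fingers" is the gripper's target within -1 to 1 (shut at 1, half-way at 0, fully open at -1), set as the call begins (left out, the last holds). The fingers move at their own pace and stop on an object; "squeeze" is the grip in N (left out, the last holds). Time passes only in rows, so rows that repeat a pose let the fingers close. It gives the time, the measured TCP pose, the force and the opening at its end, in the units of the state.
- ctrl.get_obs(): the state, without advancing time (a new reading comes with each control period).
- ctrl.camera(name): name is "scene" or "side" or "wrist"; returns the picture (480x640x3 uint8, red, green, blue); there is no depth.
- ctrl.camera_info(name): a dict with "vertical_fov" (degrees; the focal length in pixels is half the picture's height over the tangent of half this angle, whatever the lens; pixels are square), "cx", "cy" (the principal point, pixels), "rvec" (rotation vector, rad) and "tvec" (3), from world to camera coordinates, as OpenCV has them. Camera axes: x right, y down, z forward; pixel columns grow to the right and rows downward; lengths in m; the calibration is good to about 2 mm. A picture is of the moment at which its call begins: read the wrist's pose just before it. camera_info takes no time and is no camera call; for the wrist camera it gives the pose at the moment of the call.
- ctrl.hand_in(): hands the job in, once; it reports no verdict.
The state is a dict: "time_s": time; "qpos": joint angles; "joint_vel": joint speeds; "tau": joint torques, N m; "ee_pos": TCP position; "eef_rot": TCP orientation; "force": force on the tool from outside, world axes, zero at the start; "moment": the same for the moment, N m; "grip_width": finger opening in m.
Only numpy, scipy, OpenCV 4.12 (cv2) and the standard library are available. Lean on these libraries where they do the work, as an engineer would, in place of code of your own. Each camera call takes 0.05 s, during which the arm holds its last target. There are 200 camera calls.

## Working session

There is one attempt and no reset: what is moved stays moved. The work goes in short steps, Python scripts to look and compute and a tool call to move; the robot and the scene stay as the last step left them, time stands still between calls to the robot, and variables do not carry over. Pictures are saved under pics/ and viewed, about 8 in all and at most 12, crops included, and the job is handed in when it is done.

Besides the shell and the picture viewer there is one more tool, called by a JSON object that holds its "op" and its "data". jog_arm: Moves the arm, as the interface text tells. Its arguments: {"type":"object","properties":{"increments":{"type":"array"},"fingers":{"type":"number"},"squeeze":{"type":"number"}},"required":["increments"]}

```bash
ls; mkdir -p pics; python3 - <<'E'
from station import ctrl
import cv2,numpy as np
o=ctrl.get_obs();print(o)
for n in ["scene","side"]:
    im=ctrl.camera(n);cv2.imwrite(f"pics/{n}0.png",im[...,::-1])
    print(n,ctrl.camera_info(n))
E
```

```text
pics
{'time_s': 0.0, 'qpos': array([-1.23556328e+00,  3.00493967e-01,  1.52162359e+00,  2.23011872e-05,
        1.32070587e+00, -6.65854909e-02]), 'joint_vel': array([-0.00035862,  0.001806  ,  0.00089652,  0.00018368, -0.00065644,
        0.00037345]), 'tau': array([-2.36670840e-04, -5.31808877e+01, -3.52735412e+01,  7.08030956e-02,
        2.44483317e-02, -9.98908945e-05]), 'ee_pos': array([ 0.21502206, -0.50593433,  0.2158558 ]), 'eef_rot': array([-3.14148921e+00,  1.22661119e-03, -1.16898326e+00]), 'force': array([-0.4293872 , -0.62388642,  0.01137638]), 'moment': array([-0.00351229,  0.03309128, -0.01978129]), 'grip_width': 0.09387091835988244}
scene {'vertical_fov': 45.43196915339995, 'cx': 320.4810576996077, 'cy': 244.99642827086637, 'rvec': array([ 2.23461806, -0.61015305,  0.28279154]), 'tvec': array([-0.53383235,  0.3061692 ,  0.66150569])}
side {'vertical_fov': 50.86800124152863, 'cx': 318.48580306551156, 'cy': 237.85283909420232, 'rvec': array([ 2.30974224,  0.41595424, -0.17228595]), 'tvec': array([-0.608854  , -0.02157116,  1.07379376])}
```

View pics/scene0.png

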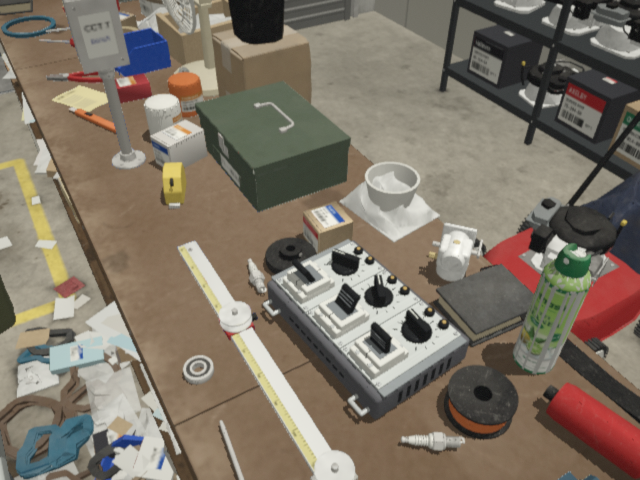

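View pics/side0.png

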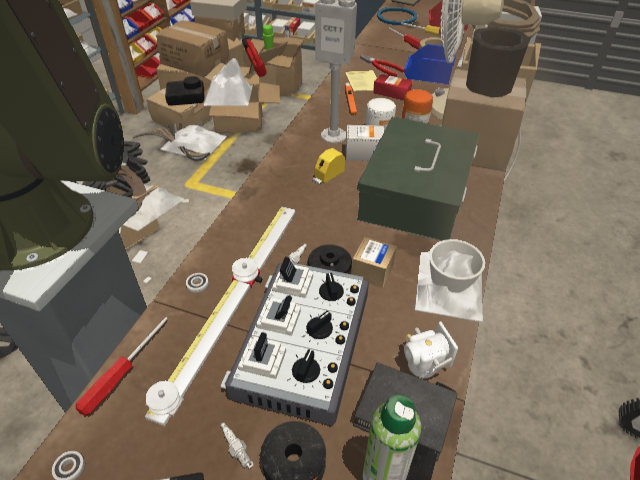

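The pictures show the case with three modules: scene dials at about (345,262), (379,296), (417,329), and side dials at (331,288), (320,327), (306,370). Next I'll find the poses roughly.

```bash
cat > h.py <<'E'
from station import ctrl
import cv2,numpy as np
def cam(n,info=None):
    i=info or ctrl.camera_info(n); f=240/np.tan(np.radians(i["vertical_fov"])/2)
    K=np.array([[f,0,i["cx"]],[0,f,i["cy"]],[0,0,1]]); R=cv2.Rodrigues(np.array(i["rvec"]))[0]
    return K,R,np.array(i["tvec"])
def ray(c,uv,z):
    K,R,t=c; d=R.T@np.linalg.solve(K,np.array([*uv,1.])); o=-R.T@t
    return o+d*(z-o[2])/d[2]
def proj(c,P):
    K,R,t=c; p=(K@(R@np.atleast_2d(P).T+t[:,None])).T; return p[:,:2]/p[:,2:]
def topview(c,im,cen,yaw,z,w=.18,h=.27,s=2200):
    # rectified plane picture: up = module x, left = module y
    q=[(w/2,h/2),(w/2,-h/2),(-w/2,-h/2),(-w/2,h/2)]
    Rz=np.array([[np.cos(yaw),-np.sin(yaw)],[np.sin(yaw),np.cos(yaw)]])
    P=np.array([[*(np.array(cen)+Rz@np.array(p)),z] for p in q])
    W,H=int(h*s),int(w*s)
    M=cv2.getPerspectiveTransform(proj(c,P).astype(np.float32),np.float32([[0,0],[W,0],[W,H],[0,H]]))
    return cv2.warpPerspective(im,M,(W,H),flags=cv2.INTER_CUBIC)
E
python3 - <<'E'
from h import *
for n,pts in dict(scene=[(345,262),(379,296),(417,329)],side=[(331,288),(320,327),(306,370)]).items():
    c=cam(n)
    for p in pts: print(n,ray(c,p,.08).round(3))
c=cam("wrist"); print(c, "campos",-c[1].T@c[2])
print(ctrl.get_obs()['ee_pos'])
E
```

```text
scene [ 0.662 -0.002  0.08 ]
scene [ 0.666 -0.085  0.08 ]
scene [ 0.675 -0.16   0.08 ]
side [0.672 0.    0.08 ]
side [ 0.682 -0.081  0.08 ]
side [ 0.689 -0.16   0.08 ]
(array([[374.14716685,   0.        , 318.85918499],
       [  0.        , 374.14716685, 242.49665971],
       [  0.        ,   0.        ,   1.        ]]), array([[ 0.39125639, -0.92028037, -0.00157698],
       [-0.88234245, -0.37561296,  0.28352548],
       [-0.26151527, -0.10953972, -0.95896341]]), array([-0.54888325, -0.02947091,  0.39206534])) campos [ 0.29128171 -0.47324941  0.38346649]
[ 0.21501534 -0.50599768  0.21595619]
```

{"op": "jog_arm", "data": {"increments": [{"delta_pos":[0.1,0.15,0.14],"dr":[0,0,-0.3]},{"delta_pos":[0.2,0.3,0.14],"dr":[0,0,-0.6]},{"delta_pos":[0.35,0.45,0.14],"dr":[0,0,-0.616]},{"delta_pos":[0.45,0.6,0.14],"dr":[0,0,-0.616]},{"delta_pos":[0.55,0.75,0.14],"dr":[0,0,-0.616]},{"delta_pos":[0.63,0.85,0.14],"dr":[0,0,-0.616]}]}}

```text
time_s: 0.7
ee_pos: [0.3735, -0.2913, 0.2514]
eef_rot: [-3.142, 0.0, -1.476]
force: [0.7, -0.2, -0.3]
grip_width: 0.0939
```

{"op": "jog_arm", "data": {"increments": [{"delta_pos":[0.15,0.2,0],"dr":[0,0,0]},{"delta_pos":[0.3,0.4,0],"dr":[0,0,0]},{"delta_pos":[0.45,0.6,0],"dr":[0,0,0]},{"delta_pos":[0.63,0.834,0],"dr":[0,0,0]},{"delta_pos":[0.63,0.834,0],"dr":[0,0,0]},{"delta_pos":[0.63,0.834,0],"dr":[0,0,0]},{"delta_pos":[0.63,0.834,0],"dr":[0,0,0]}]}}

```text
time_s: 1.4
ee_pos: [0.5304, -0.084, 0.2508]
eef_rot: [3.141, 0.0, -1.474]
force: [-0.2, -1.2, -0.6]
grip_width: 0.0937
```

```bash
python3 - <<'E'
from h import *
o=ctrl.get_obs();print(o['time_s'],o['ee_pos'],o['eef_rot'],o['qpos'])
i=ctrl.camera_info("wrist");im=ctrl.camera("wrist");cv2.imwrite("pics/w1.png",im[...,::-1]);np.save("w1.npy",i,allow_pickle=True)
E
```

```text
1.4 [ 0.53044176 -0.08401465  0.2508174 ] [ 3.14052889e+00  3.16169756e-04 -1.47444976e+00] [-2.25266196e-01  2.46801100e-01  1.50801433e+00 -3.69103080e-05
  1.38788639e+00  1.24919013e+00]
```

View pics/w1.png

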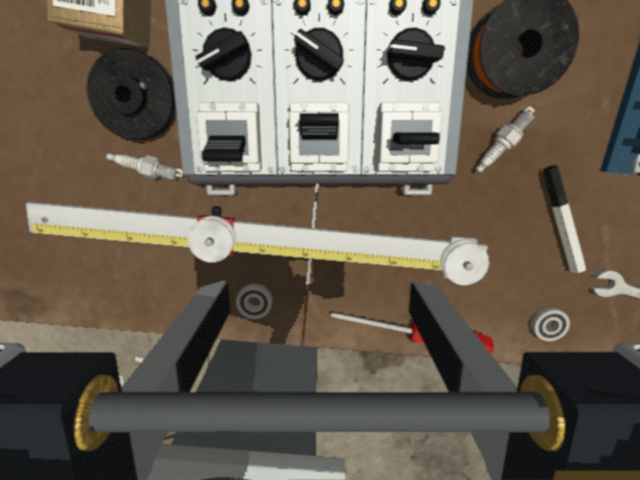

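Image: the left lever leans toward the robot (off), the middle one leans away (on), and the right one is seen edge-on at (416,139), so it's upright and tripped. The right dial is at (414,53). I'll enlarge that for accurate measurement.

```bash
python3 - <<'E'
from h import *
im=cv2.imread("pics/w1.png"); i=np.load("w1.npy",allow_pickle=True).item();c=cam(0,i)
cr=cv2.resize(im[0:190,170:480],None,fx=2.5,fy=2.5,interpolation=cv2.INTER_CUBIC)
cv2.imwrite("pics/w1c.png",cr)
g=cv2.cvtColor(im,cv2.COLOR_BGR2GRAY)
# dark blobs of dials and white breaker boxes
m=(g<60).astype(np.uint8); m=cv2.morphologyEx(m,cv2.MORPH_OPEN,np.ones((5,5)))
for cn in cv2.findContours(m[:190],0,2)[0]:
    a=cv2.contourArea(cn)
    if a>300: (x,y),r=cv2.minEnclosingCircle(cn); print("dark",a,x,y,r,ray(c,(x,y),.065).round(4),cv2.minAreaRect(cn))
w=(g>215).astype(np.uint8)
for cn in cv2.findContours(w[:190],0,2)[0]:
    a=cv2.contourArea(cn)
    if a>800: print("white",a,cv2.minAreaRect(cn))
print("campos",-c[1].T@c[2])
E
```

```text
dark 440.5 551.5 179.3333282470703 15.023225784301758 [ 0.5911 -0.2965  0.065 ] ((549.6762084960938, 179.03439331054688), (26.33616065979004, 21.0903377532959), 74.47589111328125)
dark 441.5 223.0 151.5 21.02984046936035 [0.5869 0.0106 0.065 ] ((223.31097412109375, 154.29879760742188), (15.018688201904297, 41.19096374511719), 83.6598129272461)
dark 508.0 414.5 138.5 22.94568634033203 [ 0.6152 -0.1625  0.065 ] ((414.5, 140.5), (15.0, 45.0), 90.0)
dark 408.5 318.0 121.54166412353516 19.516162872314453 [ 0.6213 -0.0737  0.065 ] ((318.0, 120.0), (12.0, 38.0), 90.0)
dark 793.5 620.0 109.5 64.36817932128906 [ 0.6574 -0.3404  0.065 ] ((621.9658813476562, 110.11007690429688), (8.167444229125977, 128.73605346679688), 17.2414608001709)
dark 1005.0 414.0 54.0 28.160354614257812 [ 0.6841 -0.1503  0.065 ] ((414.0, 57.5), (33.0, 54.0), 90.0)
dark 1106.5 315.6280212402344 56.48701477050781 25.63367462158203 [ 0.674  -0.0666  0.065 ] ((313.52545166015625, 62.6414909362793), (50.19961929321289, 31.53923988342285), 23.498565673828125)
dark 6967.0 121.0 86.5 64.27490234375 [0.6338 0.101  0.065 ] ((129.46450805664062, 86.72008514404297), (114.0813980102539, 85.48047637939453), 80.72740173339844)
dark 1768.5 225.52621459960938 54.4141845703125 26.681293487548828 [0.6682 0.0104 0.065 ] ((226.47610473632812, 54.20307159423828), (46.794918060302734, 50.884361267089844), 6.709836959838867)
dark 9094.5 519.25390625 48.74607467651367 67.5380630493164 [ 0.6967 -0.239   0.065 ] ((522.0, 53.0), (106.0, 112.0), 90.0)
white 10723.5 ((410.5171203613281, 83.9004898071289), (90.64871978759766, 170.44473266601562), 1.6365771293640137)
white 10761.0 ((319.0, 86.0), (172.0, 90.0), 90.0)
white 5619.0 ((227.10610961914062, 86.0268783569336), (174.26705932617188, 89.47833251953125), 88.27734375)
campos [ 0.61304024 -0.07551064  0.41821248]
```

View pics/w1c.png

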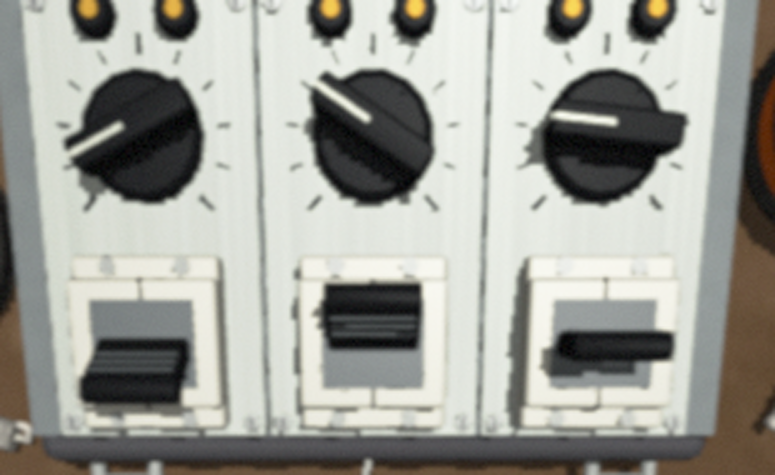

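```bash
cat >> h.py <<'E'
def crop2full(p,x0,y0,s): return ((p[0]+.5)/s-.5+x0,(p[1]+.5)/s-.5+y0)
E
python3 - <<'E'
from h import *
i=np.load("w1.npy",allow_pickle=True).item();c=cam(0,i)
r=lambda p,z: ray(c,crop2full(p,170,0,2.5),z)
a=lambda p,q: np.arctan2(*(q-p)[1::-1])
s1=[r((253,0),.058),r((261,415),.058)]; s2=[r((491,0),.058),r((485,420),.058)]
print("seam yaw",a(s1[1],s1[0]),a(s2[1],s2[0])); print(s1,s2)
# box front corners z=.080 (breaker face)
for b in [((70,276),(222,276)),((300,276),(447,276)),((527,276),(680,276))]: print("box far edge",r(b[0],.08),r(b[1],.08))
f=[r((45,437),.058),r((705,434),.058)];print("front edge",f,a(f[1],f[0])-np.pi/2)
for n,ce,p0,p1 in [("L",(141,135),(122,125),(70,153)),("M",(373,136),(369,121),(313,82)),("R",(605,135),(617,121),(552,116))]:
    C=r(ce,.065);A=r(p0,.084);B=r(p1,.084); print(n,C.round(4),A.round(4),B.round(4),"ang",a(A,B), "from C",a(C,B), np.linalg.norm((B-C)[:2]))
E
```

```text
seam yaw 0.08209798287712575 0.11618115047571832
[array([ 0.71489186, -0.02485342,  0.058     ]), array([ 0.57789956, -0.03612555,  0.058     ])] [array([ 0.72260601, -0.10464109,  0.058     ]), array([ 0.58423195, -0.12079028,  0.058     ])]
box far edge [0.62034839 0.02928953 0.08      ] [ 0.62535005 -0.02236374  0.08      ]
box far edge [ 0.62791633 -0.04886632  0.08      ] [ 0.63275212 -0.09880668  0.08      ]
box far edge [ 0.63538348 -0.12598136  0.08      ] [ 0.64041525 -0.17794559  0.08      ]
front edge [array([0.56172015, 0.04532826, 0.058     ]), array([ 0.58710447, -0.20483953,  0.058     ])] 0.1011230565710306
L [0.6688 0.0099 0.065 ] [0.6682 0.0115 0.084 ] [0.6583 0.0282 0.084 ] ang 2.1062968730235987 from C 2.0943176831732107 0.021123278501879648
M [ 0.6762 -0.0692  0.065 ] [ 0.677  -0.0678  0.084 ] [ 0.6865 -0.049   0.084 ] ang 1.1052072132274717 from C 1.0986739974165536 0.022738644183801178
R [ 0.6841 -0.1483  0.065 ] [ 0.6847 -0.1475  0.084 ] [ 0.6841 -0.1264  0.084 ] ang 1.5981842100881443 from C 1.5696615958410893 0.021848002566831032
```

{"op": "jog_arm", "data": {"increments": [{"delta_pos":[0.15,-0.06,-0.05],"dr":[0,0,0.28]},{"delta_pos":[0.3,-0.12,-0.1],"dr":[0,0,0.56]},{"delta_pos":[0.45,-0.19,-0.15],"dr":[0,0,0.84]},{"delta_pos":[0.615,-0.256,-0.2],"dr":[0,0,1.0]}], "fingers": 0.36, "squeeze": 25}}

```text
time_s: 1.85
ee_pos: [0.684, -0.1523, 0.2013]
eef_rot: [3.142, -0.0, -0.974]
force: [0.7, -0.4, 0.1]
grip_width: 0.0655
```

{"op": "jog_arm", "data": {"increments": [{"delta_pos":[0,0,0],"dr":[0,0,0.28]},{"delta_pos":[0,0,0],"dr":[0,0,0.56]},{"delta_pos":[0,0,0],"dr":[0,0,0.84]},{"delta_pos":[0,0,0],"dr":[0,0,1.0]}]}}

```text
time_s: 2.25
ee_pos: [0.6829, -0.1516, 0.2015]
eef_rot: [3.141, 0.0, -0.474]
force: [0.5, 1.0, 0.3]
grip_width: 0.0338
```

{"op": "jog_arm", "data": {"increments": [{"delta_pos":[0,0,-0.1],"dr":[0,0,0.28]},{"delta_pos":[0,0,-0.2],"dr":[0,0,0.56]},{"delta_pos":[0,0,-0.28],"dr":[0,0,0.84]},{"delta_pos":[0,0,-0.36],"dr":[0,0,0.98]},{"delta_pos":[0,0,-0.36],"dr":[0,0,0.98]},{"delta_pos":[0,0,-0.36],"dr":[0,0,0.98]}]}}

```text
time_s: 2.85
ee_pos: [0.6834, -0.1507, 0.1122]
eef_rot: [3.141, -0.0, 0.009]
force: [-0.1, 0.9, 0.4]
grip_width: 0.0299
```

```bash
python3 - <<'E'
from h import *
o=ctrl.get_obs();print(o['time_s'],o['ee_pos'],o['eef_rot'],o['qpos'],o['grip_width'])
c=cam("wrist");im=ctrl.camera("wrist");cv2.imwrite("pics/w2.png",im[...,::-1])
print(proj(c,o['ee_pos']),proj(c,o['ee_pos']-[0,0,.011]))
E
```

```text
2.85 [ 0.68339629 -0.15066771  0.11222949] [ 3.14148399e+00 -9.92061258e-05  9.08741777e-03] [-2.69292878e-01  7.25640229e-01  1.13398886e+00 -8.05535340e-05
  1.28183832e+00 -2.78357341e-01] 0.029888733604391402
[[318.87611571 308.54078788]] [[318.8952472  298.98814842]]
```

View pics/w2.png

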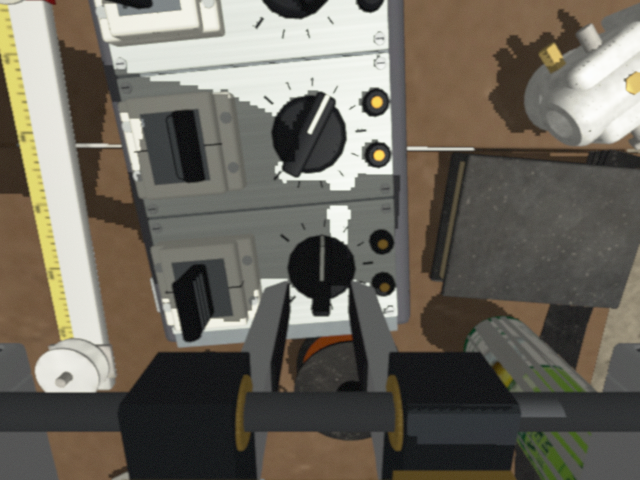

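The wrist view shows the dial bar (pointer from (323,237) down to (321,312)) centred between the fingers. Now I'll refine the pointer direction and centre from this nearer view.

```bash
python3 - <<'E'
from h import *
im=cv2.imread("pics/w2.png");c=cam("wrist")
g=cv2.cvtColor(im,cv2.COLOR_BGR2GRAY)
sub=g[238:285,312:332]; ys,xs=np.where(sub>110); xs=xs+312;ys=ys+238
print(len(xs),ys.min(),ys.max()); k=np.polyfit(ys,xs,1);print(k)
A=ray(c,(np.polyval(k,ys.max()),ys.max()),.084);B=ray(c,(np.polyval(k,ys.min()),ys.min()),.084)
print(A,B,np.arctan2(B[1]-A[1],B[0]-A[0]))
m=((g<60)[225:300,280:362]).astype(np.uint8)
cn=max(cv2.findContours(m,0,2)[0],key=cv2.contourArea);(x,y),r=cv2.minEnclosingCircle(cn);print(x+280,y+225,r)
print("centre from skirt",ray(c,(321.5,266),.065))
E
```

```text
37 248 278
[-3.14750435e-02  3.30010802e+02]
[ 0.68515649 -0.14589174  0.084     ] [ 0.68546925 -0.1281983   0.084     ] 1.5531213828921604
325.2387390136719 272.2387390136719 39.28591537475586
centre from skirt [ 0.68542404 -0.14563957  0.065     ]
```

{"op": "jog_arm", "data": {"increments": [{"delta_pos":[0.004,0.008,-0.06],"dr":[0,0,0]},{"delta_pos":[0.004,0.008,-0.1],"dr":[0,0,0]},{"delta_pos":[0.004,0.008,-0.128],"dr":[0,0,0]},{"delta_pos":[0.004,0.008,-0.128],"dr":[0,0,0]},{"delta_pos":[0.004,0.008,-0.128],"dr":[0,0,0]}]}}

```text
time_s: 3.4
ee_pos: [0.6849, -0.1472, 0.0794]
eef_rot: [-3.142, 0.0, 0.013]
force: [-0.1, 0.6, 0.3]
grip_width: 0.0302
```

{"op": "jog_arm", "data": {"increments": [{"delta_pos":[0,0,0],"dr":[0,0,0]},{"delta_pos":[0,0,0],"dr":[0,0,0]},{"delta_pos":[0,0,0],"dr":[0,0,0]},{"delta_pos":[0,0,0],"dr":[0,0,0]},{"delta_pos":[0,0,0],"dr":[0,0,0]}], "fingers": 1, "squeeze": 20}}

```text
time_s: 3.9
ee_pos: [0.6848, -0.1472, 0.0798]
eef_rot: [3.142, -0.0, 0.013]
force: [-2.2, 0.1, 3.7]
grip_width: 0.0108
```

{"op": "jog_arm", "data": {"increments": [{"delta_pos":[0,0,0],"dr":[0,0,0.15]},{"delta_pos":[0,0,0],"dr":[0,0,0.32]},{"delta_pos":[0,0,0],"dr":[0,0,0.49]},{"delta_pos":[0,0,0],"dr":[0,0,0.66]},{"delta_pos":[0,0,0],"dr":[0,0,0.83]},{"delta_pos":[0,0,0],"dr":[0,0,1.0]},{"delta_pos":[0,0,0],"dr":[0,0,1.0]},{"delta_pos":[0,0,0],"dr":[0,0,1.0]}]}}

```text
time_s: 4.7
ee_pos: [0.684, -0.1475, 0.0798]
eef_rot: [-3.141, 0.002, 0.513]
force: [-10.5, 0.1, 8.2]
grip_width: 0.0109
```

```bash
python3 - <<'E'
from h import *
o=ctrl.get_obs();print(o['force'],o['moment'],o['grip_width'],o['eef_rot'])
E
```

```text
[-10.47625759   0.05255765   8.19626235] [-0.1389851   1.88890954  0.05465723] 0.010939803017394067 [-3.14059641e+00  2.08069205e-03  5.13041012e-01]
```

{"op": "jog_arm", "data": {"increments": [{"delta_pos":[0,0,0],"dr":[0,0,0.16]},{"delta_pos":[0,0,0],"dr":[0,0,0.32]},{"delta_pos":[0,0,0],"dr":[0,0,0.48]},{"delta_pos":[0,0,0],"dr":[0,0,0.64]},{"delta_pos":[0,0,0],"dr":[0,0,0.7]},{"delta_pos":[0,0,0],"dr":[0,0,0.7]},{"delta_pos":[0,0,0],"dr":[0,0,0.7]}]}}

```text
time_s: 5.4
ee_pos: [0.6835, -0.1479, 0.0797]
eef_rot: [-3.139, 0.003, 0.863]
force: [-14.6, -2.2, 9.6]
grip_width: 0.0104
```

```bash
python3 - <<'E'
from h import *
o=ctrl.get_obs();print(o['force'],o['moment'],o['grip_width'],o['eef_rot'])
E
```

```text
[-14.58143192  -2.15719314   9.64747977] [-0.46590248  2.62426512 -0.05491588] 0.010388269701475529 [-3.13926668e+00  2.72095118e-03  8.62667315e-01]
```

{"op": "jog_arm", "data": {"increments": [{"delta_pos":[-0.006,0,0],"dr":[0,0,0.06]},{"delta_pos":[-0.006,0,0],"dr":[0,0,0.12]},{"delta_pos":[-0.006,0,0],"dr":[0,0,0.16]},{"delta_pos":[-0.006,0,0],"dr":[0,0,0.16]},{"delta_pos":[-0.006,0,0],"dr":[0,0,0.16]}]}}

```text
time_s: 5.9
ee_pos: [0.6833, -0.1479, 0.0798]
eef_rot: [3.141, 0.001, 0.943]
force: [-3.4, -5.2, 4.6]
grip_width: 0.0115
```

```bash
python3 - <<'E'
from h import *
o=ctrl.get_obs();print(o['force'],o['moment'],o['grip_width'],o['eef_rot'])
E
```

```text
[-3.36529574 -5.18689154  4.62582957] [-0.8711235   0.58780973 -0.38426298] 0.011513910508026953 [3.14110942e+00 6.73288875e-04 9.42909334e-01]
```

{"op": "jog_arm", "data": {"increments": [{"delta_pos":[0,0,0],"dr":[0,0,0]},{"delta_pos":[0,0,0],"dr":[0,0,0]},{"delta_pos":[0,0,0],"dr":[0,0,0]},{"delta_pos":[0,0,0.1],"dr":[0,0,0]},{"delta_pos":[0,0,0.25],"dr":[0,0,0]},{"delta_pos":[0,0,0.4],"dr":[0,0,0]}], "fingers": 0.36}}

```text
time_s: 6.5
ee_pos: [0.6831, -0.1469, 0.1802]
eef_rot: [-3.141, 0.0, 0.943]
force: [-0.2, -0.2, -0.2]
grip_width: 0.0302
```

{"op": "jog_arm", "data": {"increments": [{"delta_pos":[-0.07,0,0],"dr":[0,0,-0.25]},{"delta_pos":[-0.14,0,0],"dr":[0,0,-0.5]},{"delta_pos":[-0.21,0,0],"dr":[0,0,-0.75]},{"delta_pos":[-0.272,-0.028,0],"dr":[0,0,-1.0]},{"delta_pos":[-0.272,-0.028,0],"dr":[0,0,-1.0]}]}}

```text
time_s: 7.0
ee_pos: [0.6145, -0.1546, 0.1798]
eef_rot: [3.142, -0.0, 0.44]
force: [0.1, 0.0, 0.1]
grip_width: 0.0303
```

{"op": "jog_arm", "data": {"increments": [{"delta_pos":[0,0,0],"dr":[0,0,-0.25]},{"delta_pos":[0,0,0],"dr":[0,0,-0.5]},{"delta_pos":[0,0,0],"dr":[0,0,-0.69]},{"delta_pos":[0,0,0],"dr":[0,0,-0.69]},{"delta_pos":[0,0,0],"dr":[0,0,-0.69]}]}}

```text
time_s: 7.5
ee_pos: [0.6158, -0.154, 0.1793]
eef_rot: [-3.141, 0.0, 0.103]
force: [-0.1, 0.0, -0.4]
grip_width: 0.0295
```

```bash
python3 - <<'E'
from h import *
o=ctrl.get_obs();print(o['time_s'],o['ee_pos'],o['eef_rot'],o['force'],o['grip_width'])
c=cam("wrist");im=ctrl.camera("wrist");cv2.imwrite("pics/w3.png",im[...,::-1])
print(proj(c,np.array([[.6153,-.1548,.111],[.684,-.148,.084]])))
E
```

```text
7.5 [ 0.61575455 -0.15395034  0.17928655] [-3.14146148e+00  5.51976802e-05  1.03353342e-01] [-0.13713786  0.00232692 -0.35627349] 0.02950764511280562
[[318.08181652 263.44412851]
 [411.82402774 251.60201294]]
```

View pics/w3.png

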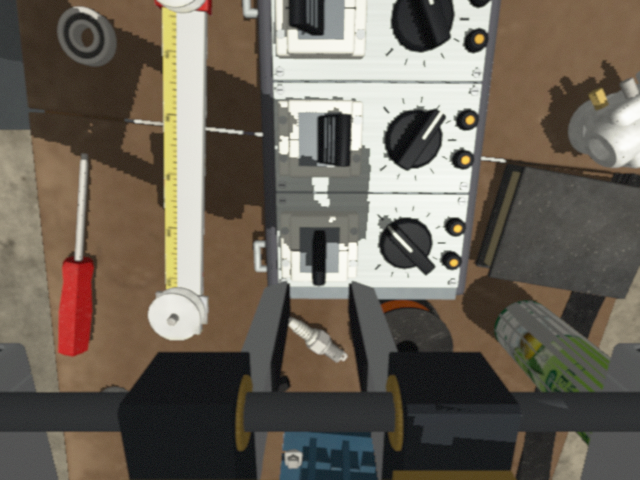

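The dial pointer now points up-left at (382,218), at mark 0. The lever, still upright at (319,257), is centred between the jaws. I'll lower the jaws to straddle it.

{"op": "jog_arm", "data": {"increments": [{"delta_pos":[0,0,-0.15],"dr":[0,0,0]},{"delta_pos":[0,0,-0.25],"dr":[0,0,0]},{"delta_pos":[0,0,-0.304],"dr":[0,0,0]},{"delta_pos":[0,0,-0.304],"dr":[0,0,0]},{"delta_pos":[0,0,-0.304],"dr":[0,0,0]}]}}

```text
time_s: 8.05
ee_pos: [0.6159, -0.1543, 0.1046]
eef_rot: [3.141, -0.001, 0.099]
force: [0.6, -0.1, 0.5]
grip_width: 0.0302
```

{"op": "jog_arm", "data": {"increments": [{"delta_pos":[-0.02,-0.002,0],"dr":[0,0,0]},{"delta_pos":[-0.04,-0.004,0],"dr":[0,0,0]},{"delta_pos":[-0.05,-0.005,0],"dr":[0,0,0]},{"delta_pos":[-0.06,-0.006,0],"dr":[0,0,0]},{"delta_pos":[-0.06,-0.006,0],"dr":[0,0,0]}]}}

```text
time_s: 8.55
ee_pos: [0.6005, -0.1559, 0.1043]
eef_rot: [3.141, -0.001, 0.098]
force: [2.6, -0.1, 3.9]
grip_width: 0.0298
```

{"op": "jog_arm", "data": {"increments": [{"delta_pos":[-0.008,-0.001,0],"dr":[0,0,0]},{"delta_pos":[-0.016,-0.002,0],"dr":[0,0,0]},{"delta_pos":[-0.016,-0.002,0],"dr":[0,0,0]}]}}

```text
time_s: 8.85
ee_pos: [0.5965, -0.1562, 0.1037]
eef_rot: [3.141, -0.001, 0.098]
force: [5.2, 0.8, 4.7]
grip_width: 0.0302
```

{"op": "jog_arm", "data": {"increments": [{"delta_pos":[-0.005,0,0],"dr":[0,0,0]},{"delta_pos":[-0.01,0,0],"dr":[0,0,0]},{"delta_pos":[-0.01,0,0],"dr":[0,0,0]}]}}

```text
time_s: 9.15
ee_pos: [0.5957, -0.1562, 0.104]
eef_rot: [3.14, -0.006, 0.098]
force: [17.2, 1.4, -0.6]
grip_width: 0.03
```

{"op": "jog_arm", "data": {"increments": [{"delta_pos":[-0.008,0,0],"dr":[0,0,0]},{"delta_pos":[-0.008,0,0],"dr":[0,0,0]},{"delta_pos":[-0.008,0,0],"dr":[0,0,0]}]}}

```text
time_s: 9.45
ee_pos: [0.5949, -0.1562, 0.1047]
eef_rot: [3.14, -0.009, 0.098]
force: [25.3, 1.5, -0.4]
grip_width: 0.0304
```

```bash
python3 - <<'E'
from h import *
o=ctrl.get_obs();print(o['time_s'],o['ee_pos'],o['force'])
im=ctrl.camera("wrist");s=ctrl.camera("side")
a=cv2.resize(im[180:330,220:420],(400,300)[:2],interpolation=cv2.INTER_CUBIC)
b=cv2.resize(s[310:410,210:343],(400,300),interpolation=cv2.INTER_CUBIC)
cv2.imwrite("pics/w4.png",np.hstack([a,b])[...,::-1])
E
```

```text
9.45 [ 0.59493851 -0.15615839  0.10473503] [25.25960952  1.50291418 -0.35100671]
```

View pics/w4.png

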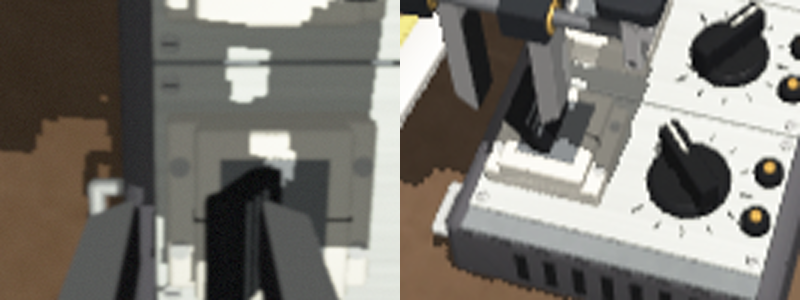

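The lever leans toward the robot against its stop (17 to 25 N) and the dial is at zero. Now I'll push it to on.

{"op": "jog_arm", "data": {"increments": [{"delta_pos":[0.04,0.004,0],"dr":[0,0,0]},{"delta_pos":[0.08,0.008,0],"dr":[0,0,0]},{"delta_pos":[0.1,0.01,0],"dr":[0,0,0]},{"delta_pos":[0.12,0.012,0],"dr":[0,0,0]},{"delta_pos":[0.14,0.014,0],"dr":[0,0,0]},{"delta_pos":[0.15,0.015,0],"dr":[0,0,0]},{"delta_pos":[0.15,0.015,0],"dr":[0,0,0]}]}}

```text
time_s: 10.25
ee_pos: [0.6295, -0.1524, 0.1034]
eef_rot: [3.142, -0.0, 0.098]
force: [-0.7, 0.4, 1.7]
grip_width: 0.0301
```

{"op": "jog_arm", "data": {"increments": [{"delta_pos":[0.008,0,0],"dr":[0,0,0]},{"delta_pos":[0.016,0.001,0],"dr":[0,0,0]},{"delta_pos":[0.016,0.001,0],"dr":[0,0,0]}]}}

```text
time_s: 10.55
ee_pos: [0.6334, -0.1521, 0.1033]
eef_rot: [-3.142, 0.0, 0.098]
force: [-2.8, -0.4, 0.5]
grip_width: 0.0303
```

{"op": "jog_arm", "data": {"increments": [{"delta_pos":[0.006,0,0],"dr":[0,0,0]},{"delta_pos":[0.012,0.001,0],"dr":[0,0,0]},{"delta_pos":[0.012,0.001,0],"dr":[0,0,0]}]}}

```text
time_s: 10.85
ee_pos: [0.6353, -0.152, 0.103]
eef_rot: [-3.141, 0.003, 0.098]
force: [-11.1, 0.7, 3.4]
grip_width: 0.03
```

{"op": "jog_arm", "data": {"increments": [{"delta_pos":[0.006,0,0],"dr":[0,0,0]},{"delta_pos":[0.008,0.001,0],"dr":[0,0,0]},{"delta_pos":[0.008,0.001,0],"dr":[0,0,0]}]}}

```text
time_s: 11.15
ee_pos: [0.6358, -0.1519, 0.1027]
eef_rot: [-3.14, 0.007, 0.098]
force: [-22.8, -1.7, 7.9]
grip_width: 0.0305
```

{"op": "jog_arm", "data": {"increments": [{"delta_pos":[-0.02,-0.002,0],"dr":[0,0,0]},{"delta_pos":[-0.02,-0.002,0.1],"dr":[0,0,0]},{"delta_pos":[-0.02,-0.002,0.2],"dr":[0,0,0]},{"delta_pos":[-0.02,-0.002,0.3],"dr":[0,0,0]},{"delta_pos":[-0.02,-0.002,0.3],"dr":[0,0,0]}]}}

```text
time_s: 11.65
ee_pos: [0.6349, -0.1526, 0.1824]
eef_rot: [3.139, -0.006, 0.098]
force: [1.0, -0.7, 0.2]
grip_width: 0.0304
```

{"op": "jog_arm", "data": {"increments": [{"delta_pos":[0.05,0.005,0],"dr":[0,0,0.25]},{"delta_pos":[0.1,0.01,0],"dr":[0,0,0.5]},{"delta_pos":[0.15,0.016,0],"dr":[0,0,0.75]},{"delta_pos":[0.21,0.016,0],"dr":[0,0,1.0]},{"delta_pos":[0.21,0.016,0],"dr":[0,0,1.0]}]}}

```text
time_s: 12.15
ee_pos: [0.6866, -0.1479, 0.177]
eef_rot: [-3.141, 0.0, 0.6]
force: [-0.2, 0.3, 0.4]
grip_width: 0.0299
```

{"op": "jog_arm", "data": {"increments": [{"delta_pos":[0,0,0],"dr":[0,0,0.25]},{"delta_pos":[0,0,0],"dr":[0,0,0.5]},{"delta_pos":[0,0,0],"dr":[0,0,0.57]},{"delta_pos":[0,0,0],"dr":[0,0,0.57]},{"delta_pos":[0,0,0],"dr":[0,0,0.57]}]}}

```text
time_s: 12.65
ee_pos: [0.6855, -0.1482, 0.1782]
eef_rot: [-3.142, 0.0, 0.879]
force: [-0.1, 0.6, -0.2]
grip_width: 0.03
```

```bash
python3 - <<'E'
from h import *
o=ctrl.get_obs();print(o['time_s'],o['ee_pos'],o['eef_rot'],o['force'],o['grip_width'])
im=ctrl.camera("wrist");s=ctrl.camera("side")
b=cv2.resize(s[245:415,220:372],(537,600),interpolation=cv2.INTER_CUBIC)
cv2.imwrite("pics/w5.png",b[...,::-1])
E
```

```text
12.65 [ 0.68553686 -0.1482304   0.17819503] [-3.14150804e+00  3.59289832e-05  8.79395412e-01] [-0.10223964  0.6430326  -0.1609818 ] 0.029992470242447965
```

View pics/w5.png

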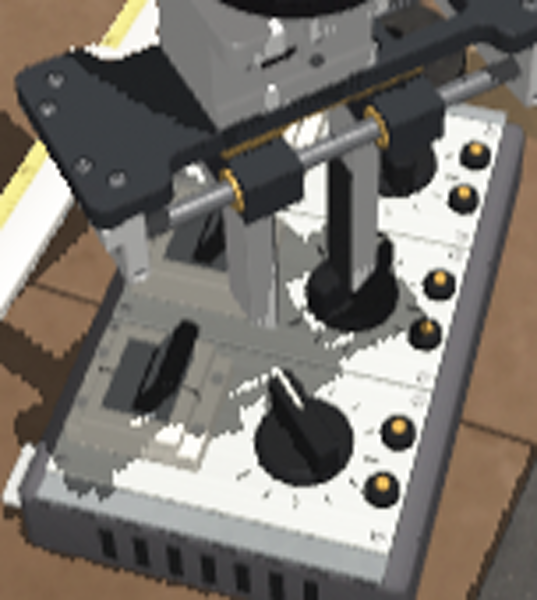

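The side view shows the lever leaning away (on) and the dial still at zero. I'll regrip the dial now.

{"op": "jog_arm", "data": {"increments": [{"delta_pos":[-0.008,0,-0.12],"dr":[0,0,0]},{"delta_pos":[-0.008,0,-0.24],"dr":[0,0,0]},{"delta_pos":[-0.008,0,-0.34],"dr":[0,0,0]},{"delta_pos":[-0.008,0,-0.39],"dr":[0,0,0]},{"delta_pos":[-0.008,0,-0.39],"dr":[0,0,0]},{"delta_pos":[-0.008,0,-0.39],"dr":[0,0,0]}]}}

```text
time_s: 13.35
ee_pos: [0.6843, -0.1483, 0.0822]
eef_rot: [3.14, -0.001, 0.883]
force: [-0.5, 0.8, -0.1]
grip_width: 0.03
```

{"op": "jog_arm", "data": {"increments": [{"delta_pos":[0,0,0],"dr":[0,0,0]},{"delta_pos":[0,0,0],"dr":[0,0,0]},{"delta_pos":[0,0,0],"dr":[0,0,0]},{"delta_pos":[0,0,0],"dr":[0,0,0]},{"delta_pos":[0,0,0],"dr":[0,0,0]}], "fingers": 1}}

```text
time_s: 13.85
ee_pos: [0.684, -0.1485, 0.0818]
eef_rot: [3.141, -0.0, 0.883]
force: [-3.8, -1.1, 5.9]
grip_width: 0.0106
```

{"op": "jog_arm", "data": {"increments": [{"delta_pos":[0,0,0],"dr":[0,0,-0.16]},{"delta_pos":[0,0,0],"dr":[0,0,-0.33]},{"delta_pos":[0,0,0],"dr":[0,0,-0.5]},{"delta_pos":[0,0,0],"dr":[0,0,-0.66]},{"delta_pos":[0,0,0],"dr":[0,0,-0.83]},{"delta_pos":[0,0,0],"dr":[0,0,-1.0]},{"delta_pos":[0,0,0],"dr":[0,0,-1.0]}]}}

```text
time_s: 14.55
ee_pos: [0.6843, -0.1482, 0.0818]
eef_rot: [3.141, -0.001, 0.382]
force: [0.9, -0.0, 5.0]
grip_width: 0.0105
```

{"op": "jog_arm", "data": {"increments": [{"delta_pos":[0,0,0],"dr":[0,0,-0.16]},{"delta_pos":[0,0,0],"dr":[0,0,-0.33]},{"delta_pos":[0,0,0],"dr":[0,0,-0.5]},{"delta_pos":[0,0,0],"dr":[0,0,-0.66]},{"delta_pos":[0,0,0],"dr":[0,0,-0.74]},{"delta_pos":[0,0,0],"dr":[0,0,-0.74]},{"delta_pos":[0,0,0],"dr":[0,0,-0.74]}]}}

```text
time_s: 15.25
ee_pos: [0.6847, -0.1482, 0.0819]
eef_rot: [3.141, -0.003, 0.016]
force: [3.9, -0.8, 5.8]
grip_width: 0.0108
```

{"op": "jog_arm", "data": {"increments": [{"delta_pos":[0,0,0],"dr":[0,0,0]},{"delta_pos":[0,0,0],"dr":[0,0,0]},{"delta_pos":[0,0,0],"dr":[0,0,0]},{"delta_pos":[0,0,0.13],"dr":[0,0,0]},{"delta_pos":[0,0,0.13],"dr":[0,0,0]},{"delta_pos":[0,0,0.13],"dr":[0,0,0]}], "fingers": 0.36}}

```text
time_s: 15.85
ee_pos: [0.6839, -0.1482, 0.1137]
eef_rot: [3.141, -0.001, 0.013]
force: [-0.7, 0.7, -0.1]
grip_width: 0.0301
```

```bash
python3 - <<'E'
from h import *
o=ctrl.get_obs();print(o['time_s'],o['ee_pos'],o['eef_rot'],o['force'],o['grip_width'])
c=cam("wrist");im=ctrl.camera("wrist")[...,::-1].copy();cv2.imwrite("pics/w6.png",im)
g=cv2.cvtColor(im,cv2.COLOR_BGR2GRAY)
sub=g[238:285,312:332]; ys,xs=np.where(sub>110); xs=xs+312;ys=ys+238
k=np.polyfit(ys,xs,1);print(len(xs),ys.min(),ys.max(),k)
A=ray(c,(np.polyval(k,ys.max()),ys.max()),.084);B=ray(c,(np.polyval(k,ys.min()),ys.min()),.084)
print(A,B,np.arctan2(B[1]-A[1],B[0]-A[0]))
old=cv2.imread("pics/w2.png")
cv2.imwrite("pics/w6c.png",np.hstack([cv2.resize(x[180:330,230:430],(400,300),interpolation=cv2.INTER_CUBIC) for x in (old,im)]))
E
```

```text
15.85 [ 0.68392323 -0.14824257  0.11371968] [ 3.14134300e+00 -7.08644046e-04  1.34010552e-02] [-0.73638183  0.6841481  -0.11059857] 0.030075390329966627
54 251 281 [-7.30270907e-03  3.22361955e+02]
[ 0.68469297 -0.14585849  0.084     ] [ 0.68455175 -0.12801372  0.084     ] 1.5787101739658198
```

View pics/w6c.png

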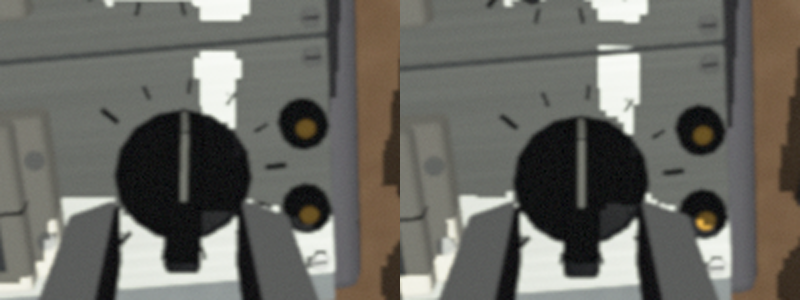

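The pointer angle is 1.579 now against 1.553 before (about 0.6 mm at the tip). I'll retreat to the first viewing pose for a like-for-like check.

{"op": "jog_arm", "data": {"increments": [{"delta_pos":[0,0,0.2],"dr":[0,0,0]},{"delta_pos":[0,0,0.4],"dr":[0,0,-0.28]},{"delta_pos":[-0.15,0.06,0.548],"dr":[0,0,-0.56]},{"delta_pos":[-0.3,0.12,0.548],"dr":[0,0,-0.84]},{"delta_pos":[-0.45,0.19,0.548],"dr":[0,0,-1.0]},{"delta_pos":[-0.615,0.256,0.548],"dr":[0,0,-1.0]}]}}

```text
time_s: 16.5
ee_pos: [0.5282, -0.0835, 0.2493]
eef_rot: [3.141, 0.001, -0.49]
force: [0.0, -0.3, 0.6]
grip_width: 0.0302
```

{"op": "jog_arm", "data": {"increments": [{"delta_pos":[0,0,0],"dr":[0,0,-0.28]},{"delta_pos":[0,0,0],"dr":[0,0,-0.56]},{"delta_pos":[0,0,0],"dr":[0,0,-0.84]},{"delta_pos":[0,0,0],"dr":[0,0,-1.0]}]}}

```text
time_s: 16.9
ee_pos: [0.5297, -0.0841, 0.2494]
eef_rot: [3.14, 0.001, -0.992]
force: [-1.0, 0.5, 0.8]
grip_width: 0.0303
```

{"op": "jog_arm", "data": {"increments": [{"delta_pos":[0,0,0],"dr":[0,0,-0.28]},{"delta_pos":[0,0,0],"dr":[0,0,-0.56]},{"delta_pos":[0,0,0],"dr":[0,0,-0.84]},{"delta_pos":[0,0,0],"dr":[0,0,-0.98]},{"delta_pos":[0,0,0],"dr":[0,0,-0.98]},{"delta_pos":[0,0,0],"dr":[0,0,-0.98]}]}}

```text
time_s: 17.5
ee_pos: [0.5299, -0.0841, 0.2498]
eef_rot: [3.14, 0.0, -1.475]
force: [-0.2, 0.8, -0.9]
grip_width: 0.03
```

```bash
python3 - <<'E'
from h import *
o=ctrl.get_obs();print(o['time_s'],o['ee_pos'],o['eef_rot'],o['force'])
im=ctrl.camera("wrist")[...,::-1].copy();old=cv2.imread("pics/w1.png")
cv2.imwrite("pics/w7.png",np.hstack([cv2.resize(x[0:190,165:485],None,fx=1.25,fy=1.25*1.6,interpolation=cv2.INTER_CUBIC) if 0 else cv2.resize(x[0:190,165:485],(400,238),interpolation=cv2.INTER_CUBIC) for x in (old,im)]))
E
```

```text
17.5 [ 0.52990834 -0.08414134  0.24976979] [ 3.14049598e+00  3.78316228e-04 -1.47450323e+00] [-0.24200312  0.81472562 -0.9058407 ]
```

View pics/w7.png

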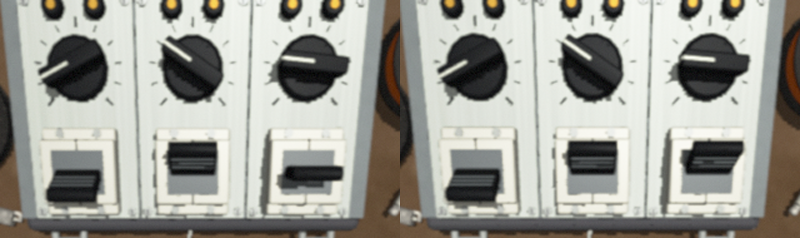

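Compared with the start, the other two channels are unchanged, the right lever is on like the middle one, and the right dial is back at its old direction. I'm handing in.

```bash
python3 -c "
from station import ctrl
print(ctrl.hand_in())"
```

```text
the job is handed in; nothing more can be done
None
```

The tripped channel was the right-hand one (y ≈ -0.15). I reset it in the required order and handed the job in after 17.5 s of robot time. `hand_in` gives no verdict, so the checks below are my own.

- **Dial to zero:** I gripped the dial bar and turned it about 0.93 rad counter-clockwise until it met the zero stop. The camera showed the pointer at mark 0 with the lever still upright.
- **Breaker reset:** With the jaws either side of the lever, I pushed it to the off stop (25 N) and then to the on stop (23 N). The camera showed the dial still at zero after each push.
- **Dial restored:** I gripped the dial again and turned it back to the gripper angle of the first grip.

**Last checks:**
- The pointer angle measured 1.579 rad, against 1.553 rad at the start. That is about 0.6 mm at the pointer end, within the 3.5 mm limit. Earlier readings of the starting angle ranged from 1.55 to 1.60 rad, so this difference is within the measuring error.
- A before-and-after picture from the same viewpoint shows the reset lever on. I saw no change in the levers and dials of the other two channels.
- The arm was clear of everything, with less than 1.5 N on the wrist.
- No check failed.

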